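Tip the checked bearing balls from the bench scoop into the bin

TASK

On this inspection bench two checked bearing balls lie in the aluminium scoop. Lift the scoop by its overhead handle, carry it level to the plain rectangular bin (not the round bowl or the divided tray) without spilling, hold it level over the bin for a moment, and tip both balls in from close above the rim. Then stand the empty scoop upright on the bench, clear of the bin, and let go.

Things in the scene. Friction and masses are not known exactly. Their poses are not given: they have to be found in the camera images.
- scoop_grip (a point): Aluminium scoop, 130 long (x) x 84 (y), walls 45 high, back closed (+x), lip open (-x), floor falling 12 deg to the back: balls stay if level to 10 deg, roll out tipped 30+. 0.3 kg. Point: mid-height of its black handle bar (18 wide, 18 high, along x from -40 to +65), over the balance point, 85 above the underside. Lip edge 75 ahead (-x), 55 below. Axes: x to the back, z up. mm.
- bin_in (a point): Centre of the inner floor, 4 mm above the underside, of a plain grey plastic bin: open, no dividers, outside 170 mm (x) by 150 mm (y) by 70 mm high, walls 4 mm, loose on the bench, 0.6 kg. The other grey containers are a round bowl 150 mm across and a low tray with three compartments. Axes: x and y along its sides (x roughly away from the robot), z up.
- ball1_center (a point): Centre of a polished steel bearing ball, diameter 25 mm, 64 g, lying in the back of the scoop at the start.
- ball2_center (a point): Centre of the second, equal bearing ball, beside the first in the scoop.
Things that resemble listed ones, but are neither listed nor needed, are in the scene too. Of the things shaped like the part that bears scoop_grip, the aluminium one is meant.

How it is judged (in metres and radians):
On the way, in this order (a step that is already met when the one before it is completed fails the run):
1. the scoop is held level above the bin with both balls still in it (x of ball1_center in the frame of scoop_grip between -0.085 and 0.06 m and y of ball1_center in the frame of scoop_grip between -0.045 and 0.045 m and z of ball1_center in the frame of scoop_grip between -0.09 and -0.01 m and x of ball2_center in the frame of scoop_grip between -0.085 and 0.06 m and y of ball2_center in the frame of scoop_grip between -0.045 and 0.045 m and z of ball2_center in the frame of scoop_grip between -0.09 and -0.01 m and horizontal distance between scoop_grip and bin_in below 0.17 m and height (world z) of scoop_grip above 0.14 m and angle between scoop_grip's own z axis and vertical below 0.21 rad), for 0.2 s.
2. both balls have been tipped into the bin (x of ball1_center in the frame of bin_in between -0.085 and 0.085 m and y of ball1_center in the frame of bin_in between -0.075 and 0.075 m and z of ball1_center in the frame of bin_in between -0.01 and 0.066 m and x of ball2_center in the frame of bin_in between -0.085 and 0.085 m and y of ball2_center in the frame of bin_in between -0.075 and 0.075 m and z of ball2_center in the frame of bin_in between -0.01 and 0.066 m), for 0.2 s.
At the end, for the whole second after the job is handed in: Both balls lie inside the bin, below its rim; the scoop stands upright (within 6 degrees) on the bench itself (handle height within 7 mm of standing), not in the bin (handle at least 100 mm from the bin's centre) (all of step 2 and angle between scoop_grip's own z axis and vertical below 0.1 rad and height (world z) of scoop_grip between 0.078 and 0.092 m and horizontal distance between scoop_grip and bin_in above 0.1 m); the robot touches nothing.
It fails at once if a ball is spilled: below 50 mm height, neither in the scoop nor in the bin ((height (world z) of ball1_center below 0.05 m and not (x of ball1_center in the frame of scoop_grip between -0.085 and 0.06 m and y of ball1_center in the frame of scoop_grip between -0.045 and 0.045 m and z of ball1_center in the frame of scoop_grip between -0.09 and -0.01 m) and not (x of ball1_center in the frame of bin_in between -0.09 and 0.09 m and y of ball1_center in the frame of bin_in between -0.08 and 0.08 m and z of ball1_center in the frame of bin_in between -0.01 and 0.1 m)) or (height (world z) of ball2_center below 0.05 m and not (x of ball2_center in the frame of scoop_grip between -0.085 and 0.06 m and y of ball2_center in the frame of scoop_grip between -0.045 and 0.045 m and z of ball2_center in the frame of scoop_grip between -0.09 and -0.01 m) and not (x of ball2_center in the frame of bin_in between -0.09 and 0.09 m and y of ball2_center in the frame of bin_in between -0.08 and 0.08 m and z of ball2_center in the frame of bin_in between -0.01 and 0.1 m))).
It fails at once if the loaded scoop is tilted more than 20 degrees away from the bin (more than 200 mm from its centre) (((x of ball1_center in the frame of scoop_grip between -0.085 and 0.06 m and y of ball1_center in the frame of scoop_grip between -0.045 and 0.045 m and z of ball1_center in the frame of scoop_grip between -0.09 and -0.01 m) or (x of ball2_center in the frame of scoop_grip between -0.085 and 0.06 m and y of ball2_center in the frame of scoop_grip between -0.045 and 0.045 m and z of ball2_center in the frame of scoop_grip between -0.09 and -0.01 m)) and angle between scoop_grip's own z axis and vertical above 0.35 rad and horizontal distance between scoop_grip and bin_in above 0.2 m).
It fails at once if a ball leaves the scoop more than 150 mm above the bin's rim ((height (world z) of ball1_center above 0.22 m and not (x of ball1_center in the frame of scoop_grip between -0.085 and 0.06 m and y of ball1_center in the frame of scoop_grip between -0.045 and 0.045 m and z of ball1_center in the frame of scoop_grip between -0.09 and -0.01 m)) or (height (world z) of ball2_center above 0.22 m and not (x of ball2_center in the frame of scoop_grip between -0.085 and 0.06 m and y of ball2_center in the frame of scoop_grip between -0.045 and 0.045 m and z of ball2_center in the frame of scoop_grip between -0.09 and -0.01 m))).
It also fails if it takes over 64 s, if anything falls off the work surface, if the arm or the gripper's body presses on something with over 40 N, if the wrist force passes 120 N, or if a joint passes its speed limit or range.

ROBOT

A 7-joint arm with a two-finger parallel gripper is mounted at the origin on the work surface. World frame = base frame: x ahead of the robot, y to its left, z up, the work surface at z = 0. Lengths are in m, angles in degrees, forces in N, time in s.
With the tool pointing down it reaches from about 0.425 to 0.95 m from the base axis. Payload 4.7 kg.
Tool frame: the origin (TCP) lies at the very end of the fingers, on their centre line; the grasp point (between the pads) lies 19 mm behind it; z points along the fingers, y is the line along which they close (so a half turn about z gives the same grasp; the last joint's range is limited). The gripper opens to 87 mm and grips with 3 to 60 N. Pads are 19 mm wide; open, the fingers measure 117 mm over their backs; the gripper's body (75 mm by 190 mm) begins 51 mm behind the grasp point.
Start: joints at [62.114, 26.849, -2.785, 87.806, 1.381, 65.374, -4.715], TCP at [0.298, -0.605, 0.223] pointing down, gripper open.
Joint ranges: [-148.3, 148.3], [-19.14, 114.17], [-79.39, 73.82], [5.75, 140.21], [-59.74, 239.74], [12.07, 113.84], [-152.46, 152.46]. Speed limits (degrees/s): [147.25, 147.25, 180, 180, 180, 180, 180].

INTERFACE

Orientations are given as [roll, pitch, yaw] about the fixed x, y, z axes, in that order (R = Rz(yaw) Ry(pitch) Rx(roll)).
In Python, from station import env gives the robot as it stands.
- The arm moves only by the tool drive_tool, never from a script. Its argument "series" is a list of rows, each an object of numbers: "tx", "ty", "tz": the shift along the tool's x, y, z in cm; "wx", "wy", "wz": the turn, a rotation vector about the tool's x, y, z in degrees; "hand": the opening, from -1 (shut) to 1 (fully open), so that 0 is half open. In form: [{"tx": .., "ty": .., "tz": .., "wx": .., "wy": .., "wz": .., "hand": ..}, ...]. A call has 1 to 8 rows; each row is the pose to reach, as a shift and turn from the pose commanded when the call began, along the tool's axes at that moment; what a row does not reach only later rows make up. A row lasts 1/12 s, in which the tool goes at most 41.7 mm and 7.16 degrees, less where a joint would pass 70% of its speed; a pose out of reach is approached as far as the arm can. A call with a gripper value outside its range is refused whole. The fingers move at their own pace and stop on an object; "grip_force" is the grip in N (left out, the last holds). Time passes only in rows, so rows that repeat a pose let the fingers close. It gives the time, the measured TCP pose, the force, the opening and the grip force at its end, in the units of the state.
- env.state(): the state, without advancing time (a new reading comes with each control period).
- env.read_camera(name): name is "scene" or "side" or "wrist"; returns a dict with "image" (384x512x3 uint8, red, green, blue), "intrinsics" (3x3 intrinsics, pixels), "T" (4x4, takes a point from camera to world coordinates); the wrist camera has in their place "T_tool_cam" (4x4, takes a point from camera to tool coordinates, whose origin is the TCP and whose axes are the flange's). Camera axes: x right, y up, looking along -z (the intrinsics and any distortion apply to the point x, -y, -z); pixel columns grow to the right and rows downward; lengths in m; the calibration is good to about 2 mm. A picture is of the moment at which its call begins: read the wrist's pose just before it. There is no depth.
- env.finish_job(): hands the job in; it is judged then, once.
Trained networks look in the newest picture that a camera, given by its name, has taken for a name from the list of things; names that differ only in an ending like _2 or _b are one class to them, and where a whole thing is asked for, a point or a joint stands for the part that bears it (a point fixed in the world has none). Each returns a list of dicts, best first, with "p" (0 to 1); they miss things now and then, are a little off and sometimes report something else, mostly with a low value. They report only what shows in the picture. A call takes as long as a camera call. They do not tell look-alikes from the thing itself.
- env.masks_of(camera, thing): "pixels" (384x512 bool, what is visible of it).
- env.landmark_of(camera, thing): "centre" ([x, y, z] in m, in world coordinates, good to about 4 mm: a listed point, or the origin of a listed thing).
The state is a dict: "time_s": time; "joint_positions": joint angles; "joint_velocities": joint speeds; "joint_efforts": joint torques, N m; "tool_pos": TCP position; "ee_rot": TCP orientation; "force": force on the tool from outside, world axes, zero at the start; "torque": the same for the moment, N m; "grip_width": finger opening in m; "grasp_force": force on a finger pad.
Only numpy, scipy, OpenCV 4.12 (cv2) and the standard library are available. Lean on these libraries where they do the work, as an engineer would, in place of code of your own. Each camera call takes 0.05 s, during which the arm holds its last target. There are 200 camera calls.

## Working session

There is one attempt and no reset: what is moved stays moved. The work goes in short steps, Python scripts to look and compute and a tool call to move; the robot and the scene stay as the last step left them, time stands still between calls to the robot, and variables do not carry over. Pictures are saved under pics/ and viewed, at most 10 in all, crops included, and the job is handed in when it is done.

Besides the shell and the picture viewer there is one more tool, called after "Emit:" by a JSON object that holds its "fn" and its "kwargs", one argument or row to a line. drive_tool: Moves the arm, as the interface text tells. Its arguments: {"type":"object","properties":{"series":{"type":"array","items":{"type":"object","properties":{"tx":{"type":"number"},"ty":{"type":"number"},"tz":{"type":"number"},"wx":{"type":"number"},"wy":{"type":"number"},"wz":{"type":"number"},"hand":{"type":"number"}}}},"grip_force":{"type":"number"}},"required":["series"]}

```bash
mkdir -p pics; python3 - <<'E'
from station import env
import cv2,numpy as np
s=env.state();print(s['time_s'],s['tool_pos'],s['ee_rot'],s['grip_width'])
ims=[]
for c in ['scene','side']:
    r=env.read_camera(c);im=r['image'][:,:,::-1].copy();cv2.imwrite(f'pics/{c}0.png',im)
    np.savez(f'{c}.npz',K=r['intrinsics'],T=r['T'])
    for t in ['scoop_grip','bin_in','ball1_center']:
        for l in env.landmark_of(c,t)[:4]:
            print(c,t,np.round(l['centre'],3),round(l['p'],2))
        for m in env.masks_of(c,t)[:4]:
            ys,xs=np.nonzero(m['pixels']);print('  mask',t,round(m['p'],2),xs.mean().round(),ys.mean().round(),len(xs))
E
```

```text
0.0 [ 0.29810504 -0.60494103  0.22150637] [-1.79888973e+02  1.01405228e-03  2.62342009e+01] 0.08706013878284787
scene scoop_grip [ 0.578 -0.279  0.085] 0.8
scene scoop_grip [ 0.385 -0.224  0.086] 0.75
scene scoop_grip [ 0.214 -0.304  0.083] 0.64
  mask scoop_grip 0.96 148.0 212.0 2488
  mask scoop_grip 0.91 106.0 174.0 2108
  mask scoop_grip 0.72 128.0 288.0 3291
scene bin_in [ 0.523 -0.016  0.007] 0.93
  mask bin_in 0.95 245.0 235.0 5461
side scoop_grip [ 0.581 -0.279  0.085] 0.67
side scoop_grip [ 0.384 -0.224  0.087] 0.6
side scoop_grip [ 0.212 -0.302  0.083] 0.59
  mask scoop_grip 0.94 275.0 173.0 944
  mask scoop_grip 0.69 211.0 162.0 1540
  mask scoop_grip 0.63 335.0 165.0 1199
side bin_in [ 0.516 -0.02   0.002] 0.69
  mask bin_in 0.65 216.0 211.0 4301
side ball1_center [ 0.608 -0.305  0.018] 0.37
  mask ball1_center 0.42 204.0 162.0 60
```

View pics/scene0.png

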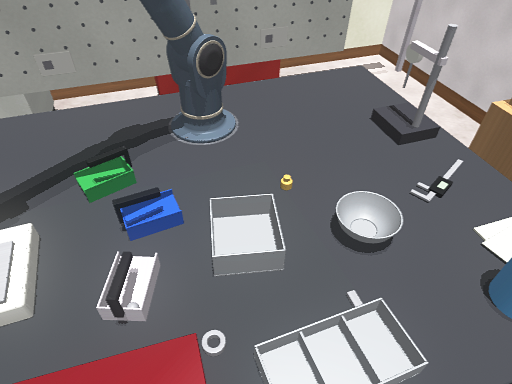

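View pics/side0.png

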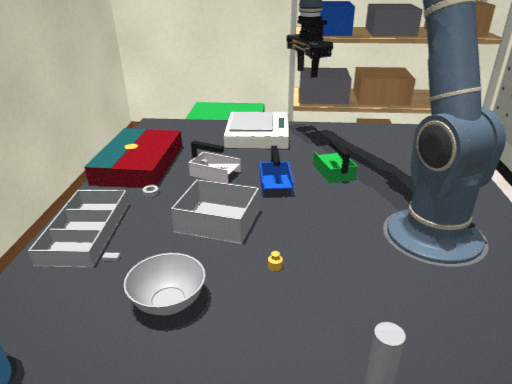

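The scene view shows three scoops, with scene-picture pixels: green (106,174), blue (148,212) and bare aluminium (128,288). By the description I choose the aluminium one, at about (0.579, -0.279). The plain bin is at (245,235); the bowl (368,218) and the tray (340,350) are ruled out. I'll check the choice in a close crop and measure the yaw.

```bash
cat > h.py <<'E'
import numpy as np,cv2
from station import env
def ray(r,uv,z):
    K=np.array(r['intrinsics']);T=np.array(r['T']);uv=np.atleast_2d(uv).astype(float)
    d=np.c_[uv,np.ones(len(uv))]@np.linalg.inv(K).T*[1,-1,-1]@T[:3,:3].T
    o=T[:3,3];return o+d*((z-o[2])/d[:,2])[:,None]
def proj(r,P):
    K=np.array(r['intrinsics']);T=np.array(r['T'])
    p=(np.atleast_2d(P)-T[:3,3])@T[:3,:3]*[1,-1,-1]@K.T
    return p[:,:2]/p[:,2:]
E
python3 - <<'E'
from h import *
tiles=[]
for c,box in [('scene',(85,235,175,330)),('side',(175,125,265,220))]:
    r=env.read_camera(c);im=r['image']
    # handle outline: mask & dark
    ms=[m['pixels'] for m in env.masks_of(c,'scoop_grip')]
    u=proj(r,[0.579,-0.279,0.085])[0]
    m=min(ms,key=lambda m:np.hypot(*(np.array(np.nonzero(m))[::-1].mean(1)-u)))
    d=m&(im.max(2)<70)
    ys,xs=np.nonzero(d)
    P=ray(r,np.c_[xs,ys],0.090)[:,:2]
    rect=cv2.minAreaRect(P.astype(np.float32)*1000)
    _,S,V=np.linalg.svd(P-P.mean(0),full_matrices=False)
    print(c,'grip px',u,len(xs),'mean',P.mean(0),'yaw',np.degrees(np.arctan2(V[0,1],V[0,0])),rect)
    # bin
    b=env.masks_of(c,'bin_in')[0]['pixels'].astype(np.uint8)
    h=cv2.convexHull(np.argwhere(b)[:,::-1].astype(np.int32))[:,0]
    q=ray(r,h,0.07)[:,:2]*1000
    print(' bin rim rect',cv2.minAreaRect(q.astype(np.float32)))
    x0,y0,x1,y1=box
    t=im[y0:y1,x0:x1,::-1].copy();t=cv2.resize(t,None,fx=4,fy=4,interpolation=cv2.INTER_CUBIC)
    tiles.append(t)
    for t_ in ['ball1_center']:
        for l in env.landmark_of(c,t_)[:4]: print(c,t_,np.round(l['centre'],3),l['p'])
cv2.imwrite('pics/crop.png',np.hstack(tiles))
E
```

```text
scene grip px [121.96640734 270.57967675] 526 mean [ 0.61606053 -0.28575574] yaw -13.185856002024217 ((606.5567016601562, -285.31134033203125), (33.51360321044922, 136.23899841308594), 78.64692687988281)
 bin rim rect ((542.6117553710938, -23.470115661621094), (149.35113525390625, 216.47024536132812), 78.50648498535156)
side grip px [211.20438696 147.04680788] 287 mean [ 0.59506084 -0.26302675] yaw 163.23115340757244 ((587.7880249023438, -261.548828125), (92.50365447998047, 114.45603942871094), 12.408330917358398)
 bin rim rect ((515.998779296875, 28.84473419189453), (241.0249786376953, 203.00030517578125), 79.3704833984375)
side ball1_center [ 0.608 -0.306  0.021] 0.56
```

View pics/crop.png

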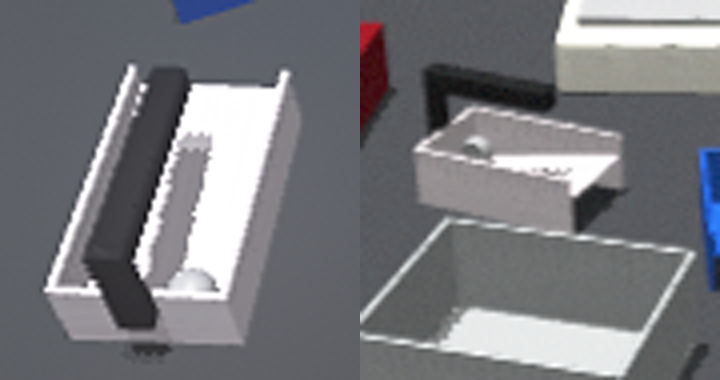

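The crop confirms it: bare aluminium with a black handle, the closed back away from the robot (+x) and the lip toward the robot, with a ball showing in the back. Moving above it now.

Emit:
{"fn": "drive_tool", "kwargs": {
  "series": [
    {"tx": 2, "ty": -0.85, "wz": 2, "hand": 1},
    {"tx": 5, "ty": -2.1, "wz": 6, "hand": 1},
    {"tx": 8.5, "ty": -3.6, "wz": 11, "hand": 1},
    {"tx": 12, "ty": -5.1, "wz": 16, "hand": 1},
    {"tx": 15.5, "ty": -6.6, "wz": 21, "hand": 1},
    {"tx": 19, "ty": -8.1, "wz": 25, "hand": 1},
    {"tx": 22.5, "ty": -9.6, "wz": 29, "hand": 1},
    {"tx": 26, "ty": -11, "wz": 32, "hand": 1}
  ]
}}

```text
schema error: expected keys tx, ty, tz, wx, wy, wz, hand
```

```bash
python3 - <<'E'
from h import *
s=env.state();print(s['time_s'],s['tool_pos'],s['ee_rot'])
r=env.read_camera('scene')
px=np.array([[148,68],[190,70],[85,250],[130,262]])/4+[85,235]
p=ray(r,px,0.094)[:,:2];f=p[:2].mean(0);n=p[2:].mean(0);d=n-f
print(p,'len',np.linalg.norm(d),'yaw',np.degrees(np.arctan2(d[1],d[0])),'grip',f+d*40/105)
q=ray(r,[[210,198],[273,196],[282,266],[213,272]],0.07)[:,:2];print('bin rim',q,q.mean(0))
E
```

```text
1.1 [ 0.29839197 -0.60551172  0.22260639] [ 1.79990569e+02 -1.59573358e-03  2.62304955e+01]
[[ 0.54206745 -0.2745382 ]
 [ 0.54953599 -0.25526464]
 [ 0.63474341 -0.30697259]
 [ 0.64671286 -0.28867139]] len 0.10047282245144101 yaw -19.12659432468612 grip [ 0.58196416 -0.27744259]
bin rim [[ 0.42327813 -0.07258001]
 [ 0.46210313  0.07050373]
 [ 0.65246574  0.01691964]
 [ 0.62449276 -0.11501904]] [ 0.54058494 -0.02504392]
```

Emit:
{"fn": "drive_tool", "kwargs": {
  "series": [
    {"tx": 2, "ty": -0.85, "tz": 0, "wx": 0, "wy": 0, "wz": 2, "hand": 1},
    {"tx": 5, "ty": -2.1, "tz": 0, "wx": 0, "wy": 0, "wz": 6, "hand": 1},
    {"tx": 8.5, "ty": -3.6, "tz": 0, "wx": 0, "wy": 0, "wz": 11, "hand": 1},
    {"tx": 12, "ty": -5.1, "tz": 0, "wx": 0, "wy": 0, "wz": 16, "hand": 1},
    {"tx": 15.5, "ty": -6.6, "tz": 0, "wx": 0, "wy": 0, "wz": 21, "hand": 1},
    {"tx": 19, "ty": -8.1, "tz": 0, "wx": 0, "wy": 0, "wz": 26, "hand": 1},
    {"tx": 22.5, "ty": -9.6, "tz": 0, "wx": 0, "wy": 0, "wz": 31, "hand": 1},
    {"tx": 26, "ty": -11, "tz": 0, "wx": 0, "wy": 0, "wz": 36, "hand": 1}
  ]
}}

```text
time_s: 1.82
tool_pos: [0.484, -0.3903, 0.2228]
ee_rot: [180.0, -0.0, -10.0]
force: [0.3, -1.1, 0.1]
grip_width: 0.0867
grasp_force: 0.0
```

Emit:
{"fn": "drive_tool", "kwargs": {
  "series": [
    {"tx": 1.9, "ty": -3.2, "tz": 0, "wx": 0, "wy": 0, "wz": 3, "hand": 1},
    {"tx": 3.8, "ty": -6.4, "tz": 0, "wx": 0, "wy": 0, "wz": 6, "hand": 1},
    {"tx": 5.7, "ty": -9.6, "tz": 0, "wx": 0, "wy": 0, "wz": 9, "hand": 1},
    {"tx": 7.5, "ty": -12.7, "tz": 0, "wx": 0, "wy": 0, "wz": 9, "hand": 1},
    {"tx": 7.5, "ty": -12.7, "tz": 0, "wx": 0, "wy": 0, "wz": 9, "hand": 1},
    {"tx": 7.5, "ty": -12.7, "tz": 0, "wx": 0, "wy": 0, "wz": 9, "hand": 1}
  ]
}}

```text
time_s: 2.32
tool_pos: [0.5803, -0.2762, 0.2224]
ee_rot: [-179.9, -0.0, -18.4]
force: [-0.2, -0.7, 0.1]
grip_width: 0.0871
grasp_force: 0.0
```

```bash
python3 - <<'E'
from h import *
from scipy.spatial.transform import Rotation as R
s=env.state();print(s['time_s'],s['tool_pos'],s['ee_rot'])
r=env.read_camera('wrist')
Tt=np.eye(4);Tt[:3,:3]=R.from_euler('xyz',s['ee_rot'],degrees=True).as_matrix();Tt[:3,3]=s['tool_pos']
T=Tt@np.array(r['T_tool_cam']);np.savez('w.npz',K=r['intrinsics'],T=T);print('cam',T[:3,3],T[:3,2])
cv2.imwrite('pics/w0.png',r['image'][:,:,::-1])
r['T']=T;print('expected grip px',proj(r,[.58,-.278,.085]))
for t in ['scoop_grip','ball1_center']:
    for l in env.landmark_of('wrist',t)[:4]: print(t,np.round(l['centre'],4),l['p'])
E
```

```text
2.3167 [ 0.58028352 -0.27620686  0.22240469] [-1.79938227e+02 -5.48969884e-03 -1.84201511e+01]
cam [ 0.6466544  -0.29908466  0.38463623] [ 0.24447071 -0.08181248  0.96619915]
expected grip px [[253.58954235 181.75162648]]
scoop_grip [ 0.5793 -0.2798  0.0843] 0.82
ball1_center [ 0.6119 -0.3074  0.0178] 0.63
```

View pics/w0.png

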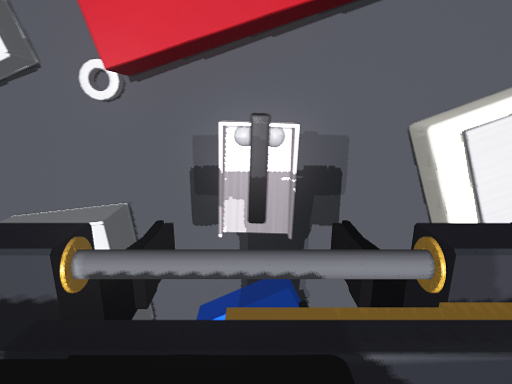

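The wrist view shows both balls at the back of the scoop, at (243,136) and (276,136). The handle runs from (260,122) to (257,222), nearly along the tool's x axis.

```bash
python3 - <<'E'
from h import *
w=np.load('w.npz');r=dict(intrinsics=w['K'],T=w['T'])
g=cv2.imread('pics/w0.png').max(2)
L=[];Rr=[];rows=range(180,216,3)
for y in rows:
    # dark run around col 258
    a=b=258
    while g[y,a-1]<90:a-=1
    while g[y,b+1]<90:b+=1
    L.append(a-.5);Rr.append(b+.5)
print(L,Rr)
mid=np.c_[(np.array(L)+Rr)/2,list(rows)]
P=ray(r,mid,.094)[:,:2];d=np.polyfit(P[:,0],P[:,1],1)
print('yaw',np.degrees(np.arctan(d[0])),'y at x=.58',np.polyval(d,.58))
print('ends',ray(r,[[257.5,222],[260.5,115]],.094))
E
```

```text
[249.5, 248.5, 248.5, 248.5, 248.5, 248.5, 248.5, 248.5, 248.5, 248.5, 248.5, 248.5] [266.5, 266.5, 266.5, 266.5, 266.5, 265.5, 265.5, 265.5, 265.5, 265.5, 265.5, 265.5]
yaw -19.6540704130763 y at x=.58 -0.2819860825665462
ends [[ 0.54242355 -0.26952884  0.094     ]
 [ 0.63827442 -0.30383149  0.094     ]]
```

Emit:
{"fn": "drive_tool", "kwargs": {
  "series": [
    {"tx": 0.1, "ty": 0.4, "tz": 3, "wx": 0, "wy": 0, "wz": 0.5, "hand": 1},
    {"tx": 0.1, "ty": 0.4, "tz": 6, "wx": 0, "wy": 0, "wz": 0.5, "hand": 1},
    {"tx": 0.1, "ty": 0.4, "tz": 9, "wx": 0, "wy": 0, "wz": 0.5, "hand": 1},
    {"tx": 0.1, "ty": 0.4, "tz": 10.5, "wx": 0, "wy": 0, "wz": 0.5, "hand": 1},
    {"tx": 0.1, "ty": 0.4, "tz": 10.5, "wx": 0, "wy": 0, "wz": 0.5, "hand": 1},
    {"tx": 0.1, "ty": 0.4, "tz": 10.5, "wx": 0, "wy": 0, "wz": 0.5, "hand": 1}
  ]
}}

```text
time_s: 2.97
tool_pos: [0.577, -0.2852, 0.1173]
ee_rot: [180.0, 0.1, -19.4]
force: [-0.3, 0.2, 1.0]
grip_width: 0.087
grasp_force: 0.0
```

Emit:
{"fn": "drive_tool", "kwargs": {
  "series": [
    {"tx": 0.15, "ty": -0.45, "tz": 1, "wx": 0, "wy": 0, "wz": 0, "hand": 1},
    {"tx": 0.15, "ty": -0.45, "tz": 3, "wx": 0, "wy": 0, "wz": 0, "hand": 1},
    {"tx": 0.15, "ty": -0.45, "tz": 5.1, "wx": 0, "wy": 0, "wz": 0, "hand": 1},
    {"tx": 0.15, "ty": -0.45, "tz": 5.1, "wx": 0, "wy": 0, "wz": 0, "hand": 0},
    {"tx": 0.15, "ty": -0.45, "tz": 5.1, "wx": 0, "wy": 0, "wz": 0, "hand": 0},
    {"tx": 0.15, "ty": -0.45, "tz": 5.1, "wx": 0, "wy": 0, "wz": 0, "hand": 0}
  ],
  "grip_force": 15
}}

```text
time_s: 3.47
tool_pos: [0.5822, -0.2804, 0.0683]
ee_rot: [180.0, -0.2, -19.3]
force: [0.3, 0.4, 1.0]
grip_width: 0.0741
grasp_force: 0.0
```

Emit:
{"fn": "drive_tool", "kwargs": {
  "series": [
    {"tx": 0, "ty": 0, "tz": 0, "wx": 0, "wy": 0, "wz": 0, "hand": -0.3},
    {"tx": 0, "ty": 0, "tz": 0, "wx": 0, "wy": 0, "wz": 0, "hand": -0.4},
    {"tx": 0, "ty": 0, "tz": 0, "wx": 0, "wy": 0, "wz": 0, "hand": -0.5},
    {"tx": 0, "ty": 0, "tz": 0, "wx": 0, "wy": 0, "wz": 0, "hand": -0.6},
    {"tx": 0, "ty": 0, "tz": 0, "wx": 0, "wy": 0, "wz": 0, "hand": -0.7},
    {"tx": 0, "ty": 0, "tz": 0, "wx": 0, "wy": 0, "wz": 0, "hand": -0.9},
    {"tx": 0, "ty": 0, "tz": 0, "wx": 0, "wy": 0, "wz": 0, "hand": -1},
    {"tx": 0, "ty": 0, "tz": 0, "wx": 0, "wy": 0, "wz": 0, "hand": -1}
  ],
  "grip_force": 15
}}

```text
time_s: 4.13
tool_pos: [0.581, -0.2798, 0.0665]
ee_rot: [180.0, 0.0, -19.3]
force: [0.4, 0.4, 0.2]
grip_width: 0.0216
grasp_force: 0.0
```

Emit:
{"fn": "drive_tool", "kwargs": {
  "series": [
    {"tx": 0, "ty": 0, "tz": 0, "wx": 0, "wy": 0, "wz": 0, "hand": -1},
    {"tx": 0, "ty": 0, "tz": 0, "wx": 0, "wy": 0, "wz": 0, "hand": -1},
    {"tx": 0, "ty": 0, "tz": 0, "wx": 0, "wy": 0, "wz": 0, "hand": -1}
  ],
  "grip_force": 50
}}

```text
time_s: 4.38
tool_pos: [0.5807, -0.28, 0.0664]
ee_rot: [180.0, 0.0, -19.3]
force: [-0.8, -0.4, -0.2]
grip_width: 0.0177
grasp_force: 49.9
```

Gripped at 17.7 mm. Lifting gently.

Emit:
{"fn": "drive_tool", "kwargs": {
  "series": [
    {"tx": 0, "ty": 0, "tz": -0.2, "wx": 0, "wy": 0, "wz": 0, "hand": -1},
    {"tx": 0, "ty": 0, "tz": -0.7, "wx": 0, "wy": 0, "wz": 0, "hand": -1},
    {"tx": 0, "ty": 0, "tz": -1.7, "wx": 0, "wy": 0, "wz": 0, "hand": -1},
    {"tx": 0, "ty": 0, "tz": -2.9, "wx": 0, "wy": 0, "wz": 0, "hand": -1},
    {"tx": 0, "ty": 0, "tz": -4.1, "wx": 0, "wy": 0, "wz": 0, "hand": -1},
    {"tx": 0, "ty": 0, "tz": -5.3, "wx": 0, "wy": 0, "wz": 0, "hand": -1},
    {"tx": 0, "ty": 0, "tz": -6.5, "wx": 0, "wy": 0, "wz": 0, "hand": -1},
    {"tx": 0, "ty": 0, "tz": -7.7, "wx": 0, "wy": 0, "wz": 0, "hand": -1}
  ]
}}

```text
time_s: 5.05
tool_pos: [0.5812, -0.2799, 0.1454]
ee_rot: [180.0, -0.1, -19.3]
force: [0.3, -1.0, -3.9]
grip_width: 0.0177
grasp_force: 49.9
```

Emit:
{"fn": "drive_tool", "kwargs": {
  "series": [
    {"tx": 0, "ty": 0, "tz": -1.2, "wx": 0, "wy": 0, "wz": 0, "hand": -1},
    {"tx": 0, "ty": 0, "tz": -2.2, "wx": 0, "wy": 0, "wz": 0, "hand": -1},
    {"tx": 0, "ty": 0, "tz": -3.0, "wx": 0, "wy": 0, "wz": 0, "hand": -1},
    {"tx": 0, "ty": 0, "tz": -3.7, "wx": 0, "wy": 0, "wz": 0, "hand": -1},
    {"tx": 0, "ty": 0, "tz": -4.1, "wx": 0, "wy": 0, "wz": 0, "hand": -1},
    {"tx": 0, "ty": 0, "tz": -4.3, "wx": 0, "wy": 0, "wz": 0, "hand": -1},
    {"tx": 0, "ty": 0, "tz": -4.3, "wx": 0, "wy": 0, "wz": 0, "hand": -1}
  ]
}}

```text
time_s: 5.63
tool_pos: [0.581, -0.2799, 0.1867]
ee_rot: [180.0, -0.0, -19.3]
force: [0.3, -0.5, -4.2]
grip_width: 0.0173
grasp_force: 49.9
```

```bash
python3 - <<'E'
from h import *
t=[]
for c in ['side','wrist']:
    r=env.read_camera(c);t.append(cv2.resize(r['image'][:,:,::-1],(400,300),interpolation=cv2.INTER_AREA) if c=='wrist' else cv2.resize(r['image'][70:220,130:330,::-1],(400,300)))
    for n in ['scoop_grip','ball1_center']:
        for l in env.landmark_of(c,n)[:3]: print(c,n,np.round(l['centre'],3),round(l['p'],2))
cv2.imwrite('pics/lift.png',np.hstack(t));s=env.state();print(s['time_s'],s['tool_pos'],s['ee_rot'],s['grip_width'],s['force'],s['torque'])
r=env.read_camera('scene');m=env.masks_of('scene','bin_in')
for l in env.landmark_of('scene','bin_in'):print(l)
E
```

```text
side scoop_grip [ 0.38  -0.224  0.082] 0.89
side scoop_grip [ 0.577 -0.28   0.208] 0.79
side scoop_grip [ 0.212 -0.302  0.085] 0.72
side ball1_center [ 0.607 -0.306  0.14 ] 0.43
wrist scoop_grip [ 0.577 -0.279  0.202] 0.74
wrist ball1_center [ 0.607 -0.309  0.135] 0.75
5.9333 [ 0.58075569 -0.2797193   0.18600495] [-1.79997400e+02  5.35432446e-02 -1.92694273e+01] 0.01732733532282889 [-0.38111211  0.53840628 -5.22983666] [0.10811177 0.06041959 0.05088239]
{'centre': [0.5218, -0.0162, 0.0045], 'p': 0.64}
```

View pics/lift.png

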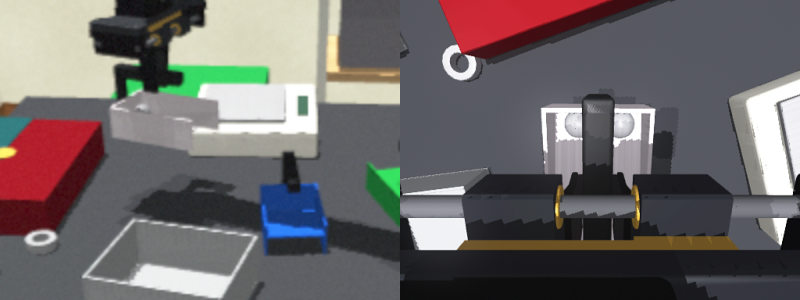

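Side and wrist views show the scoop level, with both balls at its back (wrist crop 573,124 and 624,124). Carrying it to the bin.

Emit:
{"fn": "drive_tool", "kwargs": {
  "series": [
    {"tx": -0.02, "ty": -0.05, "tz": 0, "wx": 0, "wy": 0, "wz": 0, "hand": -1},
    {"tx": -0.15, "ty": -0.37, "tz": 0, "wx": 0, "wy": 0, "wz": 0, "hand": -1},
    {"tx": -0.45, "ty": -1.1, "tz": 0, "wx": 0, "wy": 0, "wz": 0, "hand": -1},
    {"tx": -0.95, "ty": -2.4, "tz": 0, "wx": 0, "wy": 0, "wz": 0, "hand": -1},
    {"tx": -1.65, "ty": -4.1, "tz": 0, "wx": 0, "wy": 0, "wz": 0, "hand": -1},
    {"tx": -2.55, "ty": -6.4, "tz": 0, "wx": 0, "wy": 0, "wz": 0, "hand": -1},
    {"tx": -3.55, "ty": -8.9, "tz": 0, "wx": 0, "wy": 0, "wz": 0, "hand": -1},
    {"tx": -4.6, "ty": -11.6, "tz": 0, "wx": 0, "wy": 0, "wz": 0, "hand": -1}
  ]
}}

```text
time_s: 6.75
tool_pos: [0.5755, -0.1529, 0.1867]
ee_rot: [-180.0, -0.0, -19.3]
force: [-0.0, 0.3, -4.0]
grip_width: 0.0179
grasp_force: 49.9
```

Emit:
{"fn": "drive_tool", "kwargs": {
  "series": [
    {"tx": -1.05, "ty": -2.7, "tz": 0, "wx": 0, "wy": 0, "wz": -0.5, "hand": -1},
    {"tx": -2.05, "ty": -5.2, "tz": 0, "wx": 0, "wy": 0, "wz": -1.2, "hand": -1},
    {"tx": -2.95, "ty": -7.45, "tz": 0, "wx": 0, "wy": 0, "wz": -2, "hand": -1},
    {"tx": -3.65, "ty": -9.2, "tz": 0, "wx": 0, "wy": 0, "wz": -3, "hand": -1},
    {"tx": -4.15, "ty": -10.5, "tz": 0, "wx": 0, "wy": 0, "wz": -4, "hand": -1},
    {"tx": -4.45, "ty": -11.2, "tz": 0, "wx": 0, "wy": 0, "wz": -4.7, "hand": -1},
    {"tx": -4.6, "ty": -11.55, "tz": 0, "wx": 0, "wy": 0, "wz": -5, "hand": -1},
    {"tx": -4.6, "ty": -11.6, "tz": 0, "wx": 0, "wy": 0, "wz": -5, "hand": -1}
  ]
}}

```text
time_s: 7.42
tool_pos: [0.5707, -0.0305, 0.1866]
ee_rot: [180.0, -0.0, -14.3]
force: [0.4, -0.2, -3.9]
grip_width: 0.0175
grasp_force: 49.9
```

Emit:
{"fn": "drive_tool", "kwargs": {
  "series": [
    {"tx": 0, "ty": 0, "tz": 0, "wx": 0, "wy": 0, "wz": 0, "hand": -1},
    {"tx": 0, "ty": 0, "tz": 0, "wx": 0, "wy": 0, "wz": 0, "hand": -1},
    {"tx": 0, "ty": 0, "tz": 0, "wx": 0, "wy": 0, "wz": 0, "hand": -1},
    {"tx": 0, "ty": 0, "tz": 0, "wx": 0, "wy": 0, "wz": 0, "hand": -1},
    {"tx": 0, "ty": 0, "tz": 0, "wx": 0, "wy": 0, "wz": 0, "hand": -1},
    {"tx": 0, "ty": 0, "tz": 0, "wx": 0, "wy": 0, "wz": 0, "hand": -1}
  ]
}}

```text
time_s: 7.92
tool_pos: [0.5707, -0.0308, 0.1865]
ee_rot: [180.0, -0.0, -14.3]
force: [-0.2, -0.2, -4.1]
grip_width: 0.0173
grasp_force: 49.9
```

```bash
python3 - <<'E'
from h import *
t=[]
for c in ['side','scene','wrist']:
    r=env.read_camera(c)
    if c!='wrist': t.append(cv2.resize(r['image'][80:280,130:330,::-1],(400,400)))
    for n in ['scoop_grip','ball1_center','bin_in']:
        for l in env.landmark_of(c,n)[:3]: print(c,n,np.round(l['centre'],3),round(l['p'],2))
cv2.imwrite('pics/over.png',np.hstack(t));s=env.state();print(s['time_s'],s['tool_pos'],s['ee_rot'],s['joint_positions'])
E
```

```text
side scoop_grip [ 0.567 -0.03   0.206] 0.88
side scoop_grip [ 0.209 -0.304  0.081] 0.82
side scoop_grip [ 0.382 -0.226  0.084] 0.62
side ball1_center [ 0.6   -0.054  0.138] 0.42
side bin_in [ 0.517 -0.018  0.003] 0.88
scene scoop_grip [ 0.386 -0.224  0.085] 0.96
scene scoop_grip [ 0.57  -0.028  0.203] 0.75
scene scoop_grip [ 0.213 -0.304  0.084] 0.65
scene ball1_center [ 0.604 -0.059  0.136] 0.51
scene bin_in [ 0.521 -0.017  0.005] 0.57
scene bin_in [ 0.6   -0.059  0.136] 0.42
wrist scoop_grip [ 0.385 -0.223  0.086] 0.92
wrist scoop_grip [ 0.57  -0.031  0.205] 0.91
wrist ball1_center [ 0.6   -0.055  0.137] 0.7
8.5167 [ 0.57073415 -0.03046081  0.18656254] [ 1.79997557e+02 -4.16058864e-03 -1.42679018e+01] [   4.08905264   19.44439435   -6.64952495  104.31096399    2.6570983
   56.3908368  -107.92360663]
```

View pics/over.png

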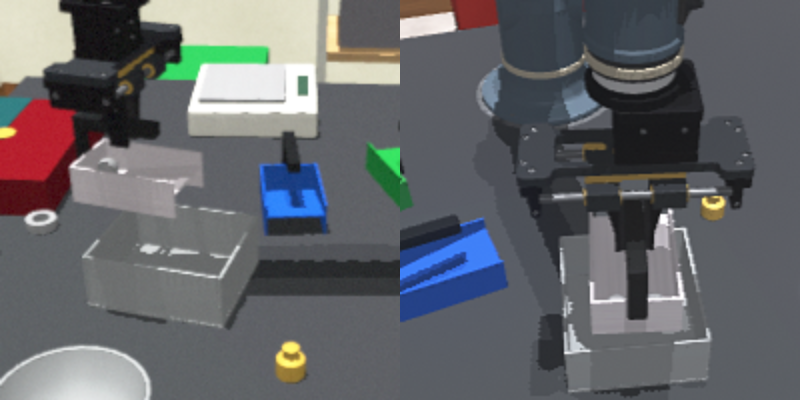

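The scoop is level over the bin and both balls are in. Tipping slowly, lip down (+wy), with the handle point as pivot.

Emit:
{"fn": "drive_tool", "kwargs": {
  "series": [
    {"tx": 0.05, "ty": 0, "tz": 0, "wx": 0, "wy": 1.5, "wz": 0, "hand": -1},
    {"tx": 0.1, "ty": 0, "tz": 0, "wx": 0, "wy": 3, "wz": 0, "hand": -1},
    {"tx": 0.15, "ty": 0, "tz": -0.01, "wx": 0, "wy": 4.5, "wz": 0, "hand": -1},
    {"tx": 0.2, "ty": 0, "tz": -0.01, "wx": 0, "wy": 6, "wz": 0, "hand": -1},
    {"tx": 0.25, "ty": 0, "tz": -0.02, "wx": 0, "wy": 7.5, "wz": 0, "hand": -1},
    {"tx": 0.3, "ty": 0, "tz": -0.03, "wx": 0, "wy": 9, "wz": 0, "hand": -1},
    {"tx": 0.35, "ty": 0, "tz": -0.03, "wx": 0, "wy": 10.5, "wz": 0, "hand": -1},
    {"tx": 0.4, "ty": 0, "tz": -0.04, "wx": 0, "wy": 12, "wz": 0, "hand": -1}
  ]
}}

```text
time_s: 9.18
tool_pos: [0.5743, -0.0314, 0.187]
ee_rot: [180.0, -12.0, -14.3]
force: [-0.3, -0.4, -4.1]
grip_width: 0.0174
grasp_force: 49.9
```

Emit:
{"fn": "drive_tool", "kwargs": {
  "series": [
    {"tx": 0.05, "ty": 0, "tz": 0, "wx": 0, "wy": 1.5, "wz": 0, "hand": -1},
    {"tx": 0.1, "ty": 0, "tz": 0, "wx": 0, "wy": 3, "wz": 0, "hand": -1},
    {"tx": 0.15, "ty": 0, "tz": -0.01, "wx": 0, "wy": 4.5, "wz": 0, "hand": -1},
    {"tx": 0.2, "ty": 0, "tz": -0.01, "wx": 0, "wy": 6, "wz": 0, "hand": -1},
    {"tx": 0.25, "ty": 0, "tz": -0.02, "wx": 0, "wy": 7.5, "wz": 0, "hand": -1},
    {"tx": 0.3, "ty": 0, "tz": -0.03, "wx": 0, "wy": 9, "wz": 0, "hand": -1},
    {"tx": 0.35, "ty": 0, "tz": -0.03, "wx": 0, "wy": 10.5, "wz": 0, "hand": -1},
    {"tx": 0.4, "ty": 0, "tz": -0.04, "wx": 0, "wy": 12, "wz": 0, "hand": -1}
  ]
}}

```text
time_s: 9.85
tool_pos: [0.5779, -0.0324, 0.1881]
ee_rot: [180.0, -24.0, -14.3]
force: [-0.4, -1.0, -4.0]
grip_width: 0.0176
grasp_force: 49.9
```

Emit:
{"fn": "drive_tool", "kwargs": {
  "series": [
    {"tx": 0.05, "ty": 0, "tz": 0, "wx": 0, "wy": 1.5, "wz": 0, "hand": -1},
    {"tx": 0.1, "ty": 0, "tz": 0, "wx": 0, "wy": 3, "wz": 0, "hand": -1},
    {"tx": 0.15, "ty": 0, "tz": -0.01, "wx": 0, "wy": 4.5, "wz": 0, "hand": -1},
    {"tx": 0.2, "ty": 0, "tz": -0.01, "wx": 0, "wy": 6, "wz": 0, "hand": -1},
    {"tx": 0.25, "ty": 0, "tz": -0.02, "wx": 0, "wy": 7.5, "wz": 0, "hand": -1},
    {"tx": 0.3, "ty": 0, "tz": -0.03, "wx": 0, "wy": 9, "wz": 0, "hand": -1},
    {"tx": 0.35, "ty": 0, "tz": -0.03, "wx": 0, "wy": 10.5, "wz": 0, "hand": -1},
    {"tx": 0.4, "ty": 0, "tz": -0.04, "wx": 0, "wy": 12, "wz": 0, "hand": -1}
  ]
}}

```text
time_s: 10.52
tool_pos: [0.5812, -0.0338, 0.1895]
ee_rot: [180.0, -35.4, -14.3]
force: [-0.6, 0.1, -3.6]
grip_width: 0.0179
grasp_force: 49.9
```

```bash
cat > look.py <<'E'
import sys
from h import *
t=[]
for c in ['side','scene']:
    r=env.read_camera(c)
    t.append(cv2.resize(r['image'][80:280,130:330,::-1],(400,400)))
    for n in ['scoop_grip','ball1_center','bin_in']:
        for l in env.landmark_of(c,n)[:4]: print(c,n,np.round(l['centre'],3),round(l['p'],2))
cv2.imwrite(sys.argv[1],np.hstack(t));s=env.state();print(s['time_s'],s['tool_pos'],s['ee_rot'],s['force'],s['grip_width'])
E
python3 look.py pics/tip.png
```

```text
side scoop_grip [ 0.568 -0.03   0.204] 0.92
side scoop_grip [ 0.384 -0.225  0.085] 0.83
side scoop_grip [ 0.21  -0.303  0.083] 0.81
side bin_in [ 0.516 -0.021  0.003] 0.89
scene scoop_grip [ 0.386 -0.223  0.084] 0.9
scene scoop_grip [ 0.212 -0.309  0.082] 0.79
scene scoop_grip [ 0.572 -0.029  0.202] 0.7
scene ball1_center [ 0.448 -0.018  0.015] 0.49
scene bin_in [ 0.524 -0.02   0.005] 0.72
10.9167 [ 0.58186122 -0.03405631  0.18964642] [179.98012259 -35.33563848 -14.32796914] [-0.3694717   0.18944456 -2.86547861] 0.017499496937603224
```

View pics/tip.png

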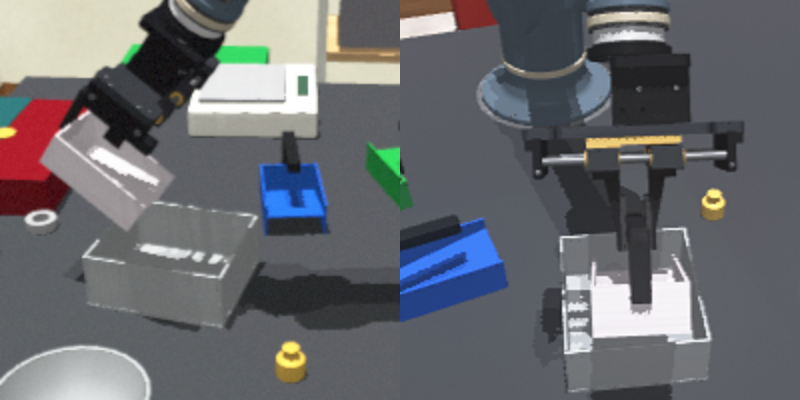

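The scoop looks empty in both views (the load has dropped to 2.9 N), and one ball is reported at (0.448, -0.018, 0.015), inside the bin. Levelling again, then looking into the bin from a distance.

Emit:
{"fn": "drive_tool", "kwargs": {
  "series": [
    {"tx": -0.14, "ty": 0, "tz": 0, "wx": 0, "wy": -4.5, "wz": 0, "hand": -1},
    {"tx": -0.28, "ty": 0, "tz": -0.02, "wx": 0, "wy": -9, "wz": 0, "hand": -1},
    {"tx": -0.42, "ty": 0, "tz": -0.05, "wx": 0, "wy": -13.5, "wz": 0, "hand": -1},
    {"tx": -0.57, "ty": 0, "tz": -0.09, "wx": 0, "wy": -18, "wz": 0, "hand": -1},
    {"tx": -0.71, "ty": 0, "tz": -0.14, "wx": 0, "wy": -22.5, "wz": 0, "hand": -1},
    {"tx": -0.85, "ty": 0, "tz": -0.21, "wx": 0, "wy": -27, "wz": 0, "hand": -1},
    {"tx": -0.99, "ty": 0, "tz": -0.28, "wx": 0, "wy": -31.5, "wz": 0, "hand": -1},
    {"tx": -1.12, "ty": 0, "tz": -0.36, "wx": 0, "wy": -36, "wz": 0, "hand": -1}
  ]
}}

```text
time_s: 11.58
tool_pos: [0.5713, -0.032, 0.1865]
ee_rot: [-179.9, 0.8, -14.4]
force: [0.3, 0.3, -2.9]
grip_width: 0.0175
grasp_force: 49.9
```

Emit:
{"fn": "drive_tool", "kwargs": {
  "series": [
    {"tx": 0.2, "ty": 0.8, "tz": 0, "wx": 0, "wy": 0, "wz": 0, "hand": -1},
    {"tx": 0.8, "ty": 2.5, "tz": 0, "wx": 0, "wy": 0, "wz": 0, "hand": -1},
    {"tx": 1.7, "ty": 5.3, "tz": 0, "wx": 0, "wy": 0, "wz": 0, "hand": -1},
    {"tx": 2.7, "ty": 8.5, "tz": 0, "wx": 0, "wy": 0, "wz": 0, "hand": -1},
    {"tx": 3.7, "ty": 11.7, "tz": 0, "wx": 0, "wy": 0, "wz": 0, "hand": -1},
    {"tx": 4.7, "ty": 14.9, "tz": 0, "wx": 0, "wy": 0, "wz": 0, "hand": -1},
    {"tx": 5.7, "ty": 18.1, "tz": 0, "wx": 0, "wy": 0, "wz": 0, "hand": -1},
    {"tx": 6.7, "ty": 21.3, "tz": 0, "wx": 0, "wy": 0, "wz": 0, "hand": -1}
  ]
}}

```text
time_s: 12.25
tool_pos: [0.5822, -0.2567, 0.1853]
ee_rot: [179.9, 0.6, -14.4]
force: [1.2, 0.1, -3.2]
grip_width: 0.0175
grasp_force: 49.9
```

Emit:
{"fn": "drive_tool", "kwargs": {
  "series": [
    {"tx": 0.5, "ty": 1.5, "tz": 0, "wx": 0, "wy": 0, "wz": 0, "hand": -1},
    {"tx": 0.7, "ty": 2, "tz": 0, "wx": 0, "wy": 0, "wz": 0, "hand": -1},
    {"tx": 0.7, "ty": 2, "tz": 0, "wx": 0, "wy": 0, "wz": 0, "hand": -1},
    {"tx": 0.7, "ty": 2, "tz": 0, "wx": 0, "wy": 0, "wz": 0, "hand": -1}
  ]
}}

```text
time_s: 12.58
tool_pos: [0.5849, -0.2734, 0.1849]
ee_rot: [-180.0, 0.7, -14.2]
force: [-0.3, 0.7, -2.8]
grip_width: 0.0175
grasp_force: 49.9
```

```bash
python3 look.py pics/after.png; python3 -c "
from h import *
for c in ['scene']:
    for m in env.masks_of(c,'ball1_center'):
        y,x=np.nonzero(m['pixels']);print(m['p'],x.mean(),y.mean(),len(x))"
```

```text
side scoop_grip [ 0.582 -0.276  0.204] 0.81
side scoop_grip [ 0.383 -0.226  0.085] 0.81
side scoop_grip [ 0.211 -0.306  0.083] 0.63
side bin_in [ 0.516 -0.02   0.003] 0.6
scene scoop_grip [ 0.387 -0.223  0.086] 0.93
scene scoop_grip [ 0.584 -0.271  0.204] 0.78
scene ball1_center [ 0.451 -0.02   0.018] 0.54
scene bin_in [ 0.522 -0.02   0.006] 0.76
12.9833 [ 0.58522909 -0.27398195  0.1852746 ] [179.95530787   0.666584   -14.20630874] [-0.03114679  0.61601009 -2.620056  ] 0.017495898989040526
```

View pics/after.png

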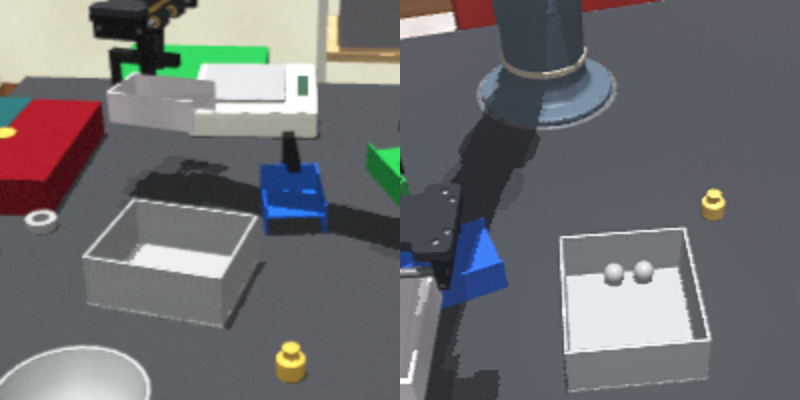

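Both balls lie in the bin (crop 613,274 and 643,271). Lowering the scoop back at its old free spot.

Emit:
{"fn": "drive_tool", "kwargs": {
  "series": [
    {"tx": 0, "ty": 0, "tz": 1.5, "wx": 0, "wy": 0.7, "wz": 0, "hand": -1},
    {"tx": 0, "ty": 0, "tz": 3.5, "wx": 0, "wy": 0.7, "wz": 0, "hand": -1},
    {"tx": 0, "ty": 0, "tz": 5.5, "wx": 0, "wy": 0.7, "wz": 0, "hand": -1},
    {"tx": 0, "ty": 0, "tz": 7.5, "wx": 0, "wy": 0.7, "wz": 0, "hand": -1},
    {"tx": 0, "ty": 0, "tz": 9.2, "wx": 0, "wy": 0.7, "wz": 0, "hand": -1},
    {"tx": 0, "ty": 0, "tz": 10.4, "wx": 0, "wy": 0.7, "wz": 0, "hand": -1},
    {"tx": 0, "ty": 0, "tz": 11.0, "wx": 0, "wy": 0.7, "wz": 0, "hand": -1},
    {"tx": 0, "ty": 0, "tz": 11.2, "wx": 0, "wy": 0.7, "wz": 0, "hand": -1}
  ]
}}

```text
time_s: 13.7
tool_pos: [0.5833, -0.2743, 0.0722]
ee_rot: [180.0, 0.1, -14.3]
force: [0.3, 0.6, -3.1]
grip_width: 0.0179
grasp_force: 49.9
```

Emit:
{"fn": "drive_tool", "kwargs": {
  "series": [
    {"tx": 0, "ty": 0, "tz": 0.1, "wx": 0, "wy": 0, "wz": 0, "hand": -1},
    {"tx": 0, "ty": 0, "tz": 0.3, "wx": 0, "wy": 0, "wz": 0, "hand": -1},
    {"tx": 0, "ty": 0, "tz": 0.5, "wx": 0, "wy": 0, "wz": 0, "hand": -1},
    {"tx": 0, "ty": 0, "tz": 0.6, "wx": 0, "wy": 0, "wz": 0, "hand": -1},
    {"tx": 0, "ty": 0, "tz": 0.6, "wx": 0, "wy": 0, "wz": 0, "hand": -1}
  ]
}}

```text
time_s: 14.12
tool_pos: [0.5839, -0.2746, 0.0675]
ee_rot: [179.9, -0.1, -14.3]
force: [-0.3, 0.6, -2.6]
grip_width: 0.0172
grasp_force: 49.9
```

Emit:
{"fn": "drive_tool", "kwargs": {
  "series": [
    {"tx": 0, "ty": 0, "tz": 0.1, "wx": 0, "wy": 0, "wz": 0, "hand": -1},
    {"tx": 0, "ty": 0, "tz": 0.15, "wx": 0, "wy": 0, "wz": 0, "hand": -1},
    {"tx": 0, "ty": 0, "tz": 0.15, "wx": 0, "wy": 0, "wz": 0, "hand": -1},
    {"tx": 0, "ty": 0, "tz": 0.15, "wx": 0, "wy": 0, "wz": 0, "hand": -1}
  ]
}}

```text
time_s: 14.45
tool_pos: [0.584, -0.2749, 0.0664]
ee_rot: [179.9, -0.1, -14.3]
force: [-1.0, -1.0, 1.6]
grip_width: 0.0176
grasp_force: 50.0
```

The scoop has touched down. Releasing and backing straight up.

Emit:
{"fn": "drive_tool", "kwargs": {
  "series": [
    {"tx": 0, "ty": 0, "tz": 0, "wx": 0, "wy": 0, "wz": 0, "hand": -0.3},
    {"tx": 0, "ty": 0, "tz": 0, "wx": 0, "wy": 0, "wz": 0, "hand": 0},
    {"tx": 0, "ty": 0, "tz": 0, "wx": 0, "wy": 0, "wz": 0, "hand": 0.4},
    {"tx": 0, "ty": 0, "tz": 0, "wx": 0, "wy": 0, "wz": 0, "hand": 0.4},
    {"tx": 0, "ty": 0, "tz": 0, "wx": 0, "wy": 0, "wz": 0, "hand": 0.4},
    {"tx": 0, "ty": 0, "tz": 0, "wx": 0, "wy": 0, "wz": 0, "hand": 0.4}
  ]
}}

```text
time_s: 14.95
tool_pos: [0.5838, -0.2745, 0.0656]
ee_rot: [180.0, -0.0, -14.3]
force: [0.4, 0.1, -0.4]
grip_width: 0.0496
grasp_force: 0.0
```

Emit:
{"fn": "drive_tool", "kwargs": {
  "series": [
    {"tx": 0, "ty": 0, "tz": -1, "wx": 0, "wy": 0, "wz": 0, "hand": 0.4},
    {"tx": 0, "ty": 0, "tz": -3, "wx": 0, "wy": 0, "wz": 0, "hand": 0.4},
    {"tx": 0, "ty": 0, "tz": -6, "wx": 0, "wy": 0, "wz": 0, "hand": 0.4},
    {"tx": 0, "ty": 0, "tz": -9, "wx": 0, "wy": 0, "wz": 0, "hand": 0.4},
    {"tx": 0, "ty": 0, "tz": -12, "wx": 0, "wy": 0, "wz": 0, "hand": 0.4},
    {"tx": 0, "ty": 0, "tz": -14, "wx": 0, "wy": 0, "wz": 0, "hand": 0.4},
    {"tx": 0, "ty": 0, "tz": -14, "wx": 0, "wy": 0, "wz": 0, "hand": 0.4},
    {"tx": 0, "ty": 0, "tz": -14, "wx": 0, "wy": 0, "wz": 0, "hand": 0.4}
  ]
}}

```text
time_s: 15.62
tool_pos: [0.5844, -0.2748, 0.2078]
ee_rot: [179.9, -0.2, -14.3]
force: [-0.0, 0.9, 0.1]
grip_width: 0.0606
grasp_force: 0.0
```

```bash
python3 look.py pics/end.png
```

```text
side scoop_grip [ 0.384 -0.225  0.086] 0.94
side scoop_grip [ 0.583 -0.277  0.083] 0.78
side scoop_grip [ 0.211 -0.302  0.082] 0.67
side bin_in [ 0.518 -0.018  0.004] 0.91
scene scoop_grip [ 0.582 -0.274  0.083] 0.79
scene scoop_grip [ 0.386 -0.225  0.088] 0.55
scene ball1_center [ 0.447 -0.02   0.015] 0.39
scene bin_in [ 0.522 -0.019  0.006] 0.72
16.0167 [ 0.58336434 -0.27427169  0.20480636] [ 1.79957283e+02  6.13338730e-02 -1.42730373e+01] [ 0.4331146  -0.69261634  0.43776008] 0.06062659273664618
```

View pics/end.png

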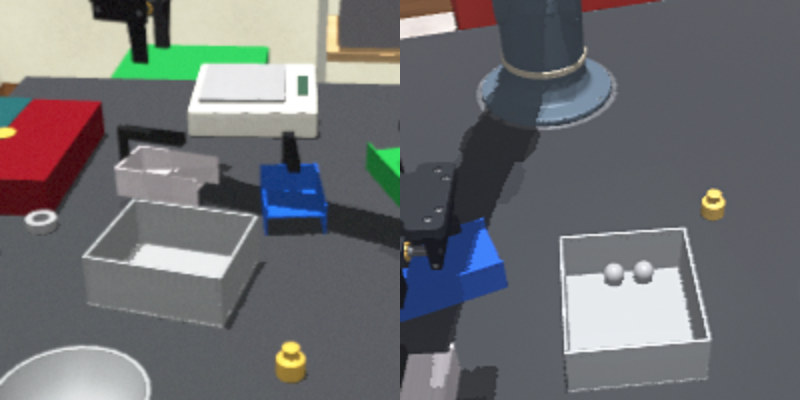

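The scoop stands upright and free at side crop (165,175), both balls are in the bin, and the gripper is clear. Handing in.

```bash
python3 -c "
from station import env
print(env.finish_job())"
```

```text
the job is handed in; nothing more can be done
None
```

I tipped both balls into the plain bin, stood the empty scoop upright on the bench clear of it, and handed the job in at about 16 s; `finish_job` returned no verdict.

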